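Press a bottle guide into the fence corner of a filling station

ROBOT

A 6-joint arm with a two-finger parallel gripper is mounted at the origin on the work surface. World frame = base frame: x ahead of the robot, y to its left, z up, the work surface at z = 0. Lengths are in m, angles in rad, forces in N, time in s.
With the tool pointing down it reaches from about 0.35 to 0.85 m from the base axis. Payload 8.1 kg.
Tool frame: the origin (TCP) lies at the very end of the fingers, on their centre line; the grasp point (between the pads) lies 19 mm behind it; z points along the fingers, y is the line along which they close (so a half turn about z gives the same grasp; the last joint's range is limited). The gripper opens to 93 mm and grips with 3 to 60 N. Pads are 15 mm wide; open, the fingers measure 128 mm over their backs; the gripper's body (75 mm by 188 mm) begins 65 mm behind the grasp point.
Start: joints at [1.098, 0.13, 1.488, -0, 1.523, -0.085], TCP at [0.227, 0.555, 0.219] pointing down, gripper open.
Joint ranges: [-2.96, 2.96], [-0.89, 2.26], [0.02, 2.5], [-1.34, 4.48], [0, 2.73], [-2.66, 2.66]. Speed limits (rad/s): [2.39, 2.39, 2.79, 3.14, 3.14, 3.14].

INTERFACE

Orientations are given as a rotation vector (axis times angle).
In Python, from plant import monitor, eyes, ticket gives the robot as it stands.
- The arm moves only by the tool arm_command, never from a script. Its argument "deltas" is a list that holds one entry, the list of rows, each a list of 6 numbers: the shift along the world's x, y, z in cm, then the turn, a rotation vector about the world's x, y, z in degrees. In form: [[[tx, ty, tz, rx, ry, rz], ...]]. A call has 1 to 12 rows; each row shifts and turns the commanded pose from where the row before left it; what a row does not reach is not made up. A row lasts 1/12 s, in which the tool goes at most 41.7 mm and 7.16 degrees, less where a joint would pass 70% of its speed; a pose out of reach is approached as far as the arm can. A call is refused whole if a number of a shift passes 4.17 or a number of a turn 7.16, either way. A call with a gripper value outside its range is refused whole. "gripper" is the opening, from -1 (shut) to 1 (fully open), set as the call begins (left out, the last holds). The fingers move at their own pace and stop on an object; "squeeze" is the grip in N (left out, the last holds). Time passes only in rows, so rows that do not move let the fingers close. It gives the time, the measured TCP pose, the force, the opening and the grip force at its end, in the units of the state.
- monitor.read_state(): the state, without advancing time (a new reading comes with each control period).
- eyes.read_camera(name): name is "scene" or "top" or "wrist"; returns the picture (480x640x3 uint8, blue, green, red); there is no depth.
- eyes.camera_model(name): a dict with "fx", "fy", "cx", "cy" (pixels), "rvec" (rotation vector, rad) and "tvec" (3), from world to camera coordinates, as OpenCV has them. Camera axes: x right, y down, z forward; pixel columns grow to the right and rows downward; lengths in m; the calibration is good to about 2 mm. A picture is of the moment at which its call begins: read the wrist's pose just before it. camera_model takes no time and is no camera call; for the wrist camera it gives the pose at the moment of the call.
- ticket.close_job(): hands the job in; it is judged then, once.
The state is a dict: "t": time; "q": joint angles; "dq": joint speeds; "joint_torque": joint torques, N m; "tool_pos": TCP position; "orientation": TCP orientation; "force": force on the tool from outside, world axes, zero at the start; "wrist_torque": the same for the moment, N m; "opening": finger opening in m; "gripper_force": force on a finger pad.
Only numpy, scipy, OpenCV 4.12 (cv2) and the standard library are available. Lean on these libraries where they do the work, as an engineer would, in place of code of your own. Each camera call takes 0.05 s, during which the arm holds its last target. There are 200 camera calls.

TASK

Slide the clamp's jaw open, then lift the aluminium L-shaped guide bracket out of the clamp and bring it to the filling station's white plate, between the two stop blocks, with its upright leg towards the fence. Press it diagonally, downwards and towards the fence at once, so that its leg is flush against the fence and its foot lies flat on the plate, and finish while holding it firmly there: the program ends with the push kept up. Leave the bottles and other loose things around where they are.

Things in the scene. Friction and masses are not known exactly. Their poses are not given: they have to be found in the camera images.
- clamp: Steel clamp bolted down, on the left or the right, yaw up to 0.35 rad. Base 10 mm thick, x -130 to +60 mm, 110 mm wide; its top is the bed under the bracket's foot. Origin on the table below the middle of that foot, z up. A fixed jaw, 22 mm tall above the bed, stands at x +31 to +55 mm behind the bracket's leg; the sliding jaw is on the -x side (towards the robot).
- jaw (a joint): Opening of the sliding jaw, m: 0 closed, 0.06 fully open; starts at 0 to 0.008. Slides along the clamp's -x with 4 N of friction plus some damping and stays where left. White plastic, 110 mm wide, top 33 mm above the table; at 0 its lip hangs 18 mm over the edge of the bracket's foot, so the bracket can be lifted only once the jaw is well open (over 30 mm).
- jaw_grip (a point): Point on the axis of the upright black round handle that stands on the sliding jaw, 66 mm above the table; the handle is 22 mm in diameter and reaches from 44 to 88 mm above the table. Moves with the jaw; axes parallel to the clamp's.
- bracket: Loose aluminium L-shaped guide bracket, 0.25 to 0.46 kg, 100 mm long along y. Foot x -30 to +30 mm, 10 mm thick. Upright leg 10 mm thick, x +20 to +30 mm, over the full length, top 65 mm above the underside. Origin: middle of the foot's underside, z up. It starts on the clamp's bed, axes parallel to the clamp's, leg away from the sliding jaw.
- bracket_leg_top (a point): Middle of the top edge of the bracket's leg (x = +25 mm, z = +65 mm in the bracket's frame).
- station: Filling station bolted down, on the other side from the clamp, yaw up to 0.35 rad: white plate, steel fence, two steel stop blocks. Origin on the table; z up, x towards the fence (away from the robot), y along it. Stop blocks: top 38 mm above the table, x +10 to +50 mm, y 70 to 90 mm on either side (140 mm clear between them).
- plate: The station's white plastic plate, 8 mm thick (top 8 mm above the table), x from -95 to +70 mm and y from -95 to +95 mm in the station's frame. Its origin and axes are the station's.
- fence: The station's upright steel fence bar, 12 mm thick, 190 mm long, top 68 mm above the table; its flat inner face (towards the robot) is at x = +50 mm in the station's frame. Its origin and axes are the station's.
- seat (a point): Where the bracket's origin is when it sits flush against the fence, flat on the plate and midway between the stop blocks: station frame x = +20 mm, y = 0, z = +8 mm; axes are the station's. The bracket's x then points along the station's x.
- bottle_small: Bystander: amber bottle, 50 mm diameter, 85 mm tall, between clamp and station. Origin at its underside.
- bottle_left: Bystander: amber bottle, 62 mm diameter, 120 mm tall, at the left. Origin at its underside.
- bottle_right: Bystander: amber bottle, 62 mm diameter, 120 mm tall, at the right. Origin at its underside.
- wrench: Bystander: wrench, 150 mm long, lying beyond the work area.
- cap_jar: Bystander: white jar, 68 mm diameter, 70 mm tall, beyond the work area. Origin at its underside.
- bottle_lid: Bystander: brass lid disc, 42 mm diameter, 12 mm tall, lying on the table. Origin at its underside.
- funnel: Bystander: steel funnel standing mouth down, 84 mm diameter, 75 mm tall. Origin at its underside.
Things that resemble listed ones, but are neither listed nor needed, are in the scene too. Leave any purple look-alike of the bracket alone. What is shaped like the clamp but orange is not meant.

How it is judged:
On the way, in this order (a step that is already met when the one before it is completed fails the run):
1. the jaw is slid open (30 mm or more) with the bracket still down in the clamp (value of joint jaw above 0.03 m and z of bracket in the frame of clamp below 0.016 m), for 0.2 s.
2. the bracket is lifted clear of the clamp, carried by the robot (z of bracket in the frame of clamp above 0.05 m and contact force between bracket and the fingers above 1 N), for 0.2 s.
At the end, for the whole second after the job is handed in: Bracket between the stop blocks, upright leg on the fence (4 mm, 0.035 rad), flat on the plate (3 mm, 0.035 rad), still, pressed by the fingers with over 4 N so that it bears on the fence with over 3 N and on the plate with over 7 N (it weighs 2.4 to 4.5 N) (x of bracket in the frame of seat between -0.004 and 0.004 m and y of bracket in the frame of seat between -0.022 and 0.022 m and z of bracket in the frame of seat between -0.003 and 0.003 m and angle between the y axis of bracket and the y axis of station, either way round below 0.035 rad and angle between bracket's own z axis and vertical below 0.035 rad and contact force between bracket and fence above 3 N and contact force between bracket and plate above 7 N and contact force between bracket and the fingers above 4 N and x of bracket_leg_top in the frame of seat above 0 m and linear speed of bracket below 0.02 m/s); the arm keeps its last pose, push and grip.
It fails at once if a bystander is moved by more than 30 mm (distance of any of bottle_small, bottle_left, bottle_right, wrench, cap_jar, bottle_lid, funnel from where it was at the start of the episode above 0.03 m).
It also fails if it takes over 72 s, if anything falls off the work surface, if the arm or the gripper's body presses on something with over 40 N, if the wrist force passes 120 N, or if a joint passes its speed limit or range.

## Working session

There is one attempt and no reset: what is moved stays moved. The work goes in short steps, Python scripts to look and compute and a tool call to move; the robot and the scene stay as the last step left them, time stands still between calls to the robot, and variables do not carry over. Pictures are saved under pics/ and viewed, at most 10 in all, crops included, and the job is handed in when it is done.

Besides the shell and the picture viewer there is one more tool, called after "Call:" by a JSON object that holds its "name" and its "arguments". arm_command: Moves the arm, as the interface text tells. Its arguments: {"type":"object","properties":{"deltas":{"type":"array"},"gripper":{"type":"number"},"squeeze":{"type":"number"}},"required":["deltas"]}

```bash
ls; mkdir -p pics; cat > h.py <<'E'
import numpy as np, cv2
from scipy.spatial.transform import Rotation as R
from plant import monitor, eyes, ticket
def cam(n):
    m=eyes.camera_model(n); K=np.array([[m['fx'],0,m['cx']],[0,m['fy'],m['cy']],[0,0,1]])
    return K,np.array(m['rvec'],float),np.array(m['tvec'],float)
def proj(c,P): return cv2.projectPoints(np.asarray(P,float).reshape(-1,3),c[1],c[2],c[0],None)[0].reshape(-1,2)
def ray(c,uv):
    Rm=cv2.Rodrigues(c[1])[0]; o=-Rm.T@c[2]; d=Rm.T@np.linalg.inv(c[0])@np.array([uv[0],uv[1],1.]); return o,d/np.linalg.norm(d)
def onz(c,uv,z):
    o,d=ray(c,uv); return o+d*(z-o[2])/d[2]
def tri(*cu):
    A=np.zeros((3,3));b=np.zeros(3)
    for c,uv in cu:
        o,d=ray(c,uv);M=np.eye(3)-np.outer(d,d);A+=M;b+=M@o
    return np.linalg.solve(A,b)
E
python3 - <<'E'
from h import *
print(monitor.read_state())
for n in ['scene','top','wrist']:
    c=cam(n); cv2.imwrite(f'pics/{n}0.png',eyes.read_camera(n)); print(n,c[0][0],c[0][1],ray(c,(320,240)))
E
```

```text
pics
{'t': 0.0, 'q': array([ 1.09756881e+00,  1.31159247e-01,  1.48925848e+00, -5.20767937e-06,
        1.52301353e+00, -8.53583088e-02]), 'dq': array([-9.29830853e-04, -1.56279039e-03,  1.18294649e-03, -1.61291124e-05,
       -2.04665246e-03, -4.50382299e-04]), 'joint_torque': array([ 6.92668364e-04, -5.59839427e+01, -4.91763711e+01,  7.67859514e-02,
        3.50136822e-02, -1.26263099e-04]), 'tool_pos': array([0.22662824, 0.55494001, 0.21760003]), 'orientation': array([-6.05354230e-01, -3.08220537e+00,  2.77796237e-03]), 'force': array([0.3867881 , 0.06308279, 0.17531538]), 'wrist_torque': array([ 0.03357232, -0.00028356, -0.0243001 ]), 'gripper_force': 0.0, 'opening': 0.09314529243668625}
scene [440.61895716   0.         324.14132685] [  0.         440.61895716 240.96946989] (array([1.08455066, 0.50602906, 1.0187988 ]), array([-0.42727083, -0.44411735, -0.78752741]))
top [466.85244712   0.         325.20713103] [  0.         466.85244712 241.82122401] (array([ 4.01581064e-01, -5.19815945e-04,  1.06480171e+00]), array([ 0.15318829,  0.01180208, -0.98812654]))
wrist [400.47512061   0.         324.02011904] [  0.         400.47512061 237.80705007] (array([0.15073673, 0.58528432, 0.3845288 ]), array([ 0.27429183, -0.12424438, -0.95358656]))
```

View pics/top0.png

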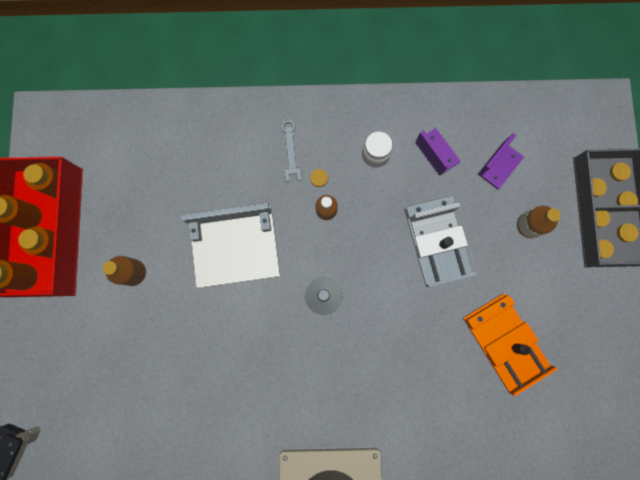

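View pics/scene0.png

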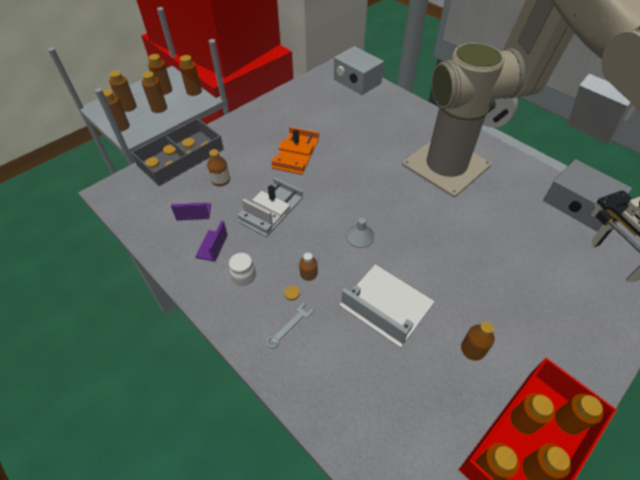

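The top view shows the station at about (233,248), the steel clamp with the white jaw at (440,240) and its black handle at (446,243). The bystanders are the funnel (323,295), small bottle (326,206), lid (319,177), jar (378,148), wrench (291,152), and tall bottles (123,270) and (538,222).

Things that could be mistaken for the target:
- Steel clamp: (440,240) in top and (270,207) in scene. This is the one I choose.
- Orange clamp: (508,343), not meant.
- Purple brackets: (438,150) and (502,160), not meant.

Next is one close crop to check the choice.

```bash
python3 - <<'E'
import cv2,numpy as np
t=cv2.imread('pics/top0.png');s=cv2.imread('pics/scene0.png')
z=lambda im,x,y,w,h:cv2.resize(im[y:y+h,x:x+w],(400,300),interpolation=cv2.INTER_CUBIC)
cv2.imwrite('pics/crop1.png',np.vstack([np.hstack([z(t,385,185,120,90*1)[:,:],z(t,170,195,133,100)]),np.hstack([z(s,225,170,93,70),z(s,328,257,120,90)])]))
E
```

```text
(no output)
```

View pics/crop1.png

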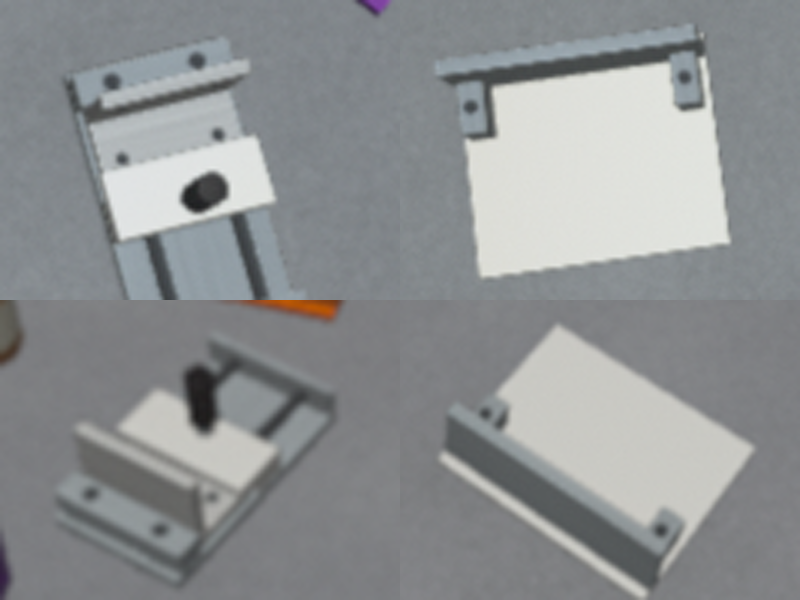

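The crop confirms it: a silver bracket in the steel clamp, leg away from the robot, and the station with its fence on the far side. Next I fit poses from the corners and triangulate as a check.

```bash
cat >> h.py <<'E'
from scipy.optimize import least_squares
def T(p,P):
    c,s=np.cos(p[2]),np.sin(p[2]); P=np.asarray(P,float).reshape(-1,3)
    return np.c_[p[0]+c*P[:,0]-s*P[:,1],p[1]+s*P[:,0]+c*P[:,1],P[:,2]]
def fit(obs,p0):
    f=lambda p:np.concatenate([(proj(c,T(p,P))-np.array(uv)).ravel() for c,P,uv in obs])
    r=least_squares(f,p0,loss='soft_l1'); return r.x,f(r.x).reshape(-1,2)
E
python3 - <<'E'
from h import *
np.set_printoptions(precision=4,suppress=True)
ct,cs=cam('top'),cam('scene')
a=lambda L:[(385+x/3.333,185+y/3.333) for x,y in L]
b=lambda L:[(170+x/3.0075,195+y/3.) for x,y in L]
c=lambda L:[(225+x/4.301,170+y/4.286) for x,y in L]
d=lambda L:[(328+x/3.333,257+y/3.333) for x,y in L]
for u,v in [(a([(103,101)]),c([(200,190)])),(a([(248,67)]),c([(78,128)])),(a([(214,185)]),c([(198,70)])),
            (b([(80,277)]),d([(355,148)])),(b([(329,243)]),d([(158,25)])),(b([(37,68)]),d([(258,250)])),(b([(295,30)]),d([(55,107)]))]:
    print(tri((ct,u[0]),(cs,v[0])))
mm=1e-3
st=[(ct,np.array([(-95,95,8),(-95,-95,8)])*mm,b([(80,277),(329,243)])),(cs,np.array([(-95,95,8),(-95,-95,8)])*mm,d([(355,148),(158,25)])),
 (ct,np.array([(62,95,68),(62,-95,68)])*mm,b([(34,64),(295,25)])),(cs,np.array([(62,95,68),(62,-95,68)])*mm,d([(254,254),(50,109)]))]
print(fit(st,[.5,.2,.1]))
cl=[(ct,np.array([(20,50,75),(20,-50,75)])*mm,a([(103,108),(250,75)])),(cs,np.array([(30,50,75),(30,-50,75)])*mm,c([(197,194),(76,131)]))]
print(fit(cl,[.5,-.2,.1]))
E
```

```text
[ 0.6041 -0.1964  0.0686]
[ 0.6261 -0.2944  0.0697]
[ 0.545  -0.2608  0.093 ]
[0.4637 0.2934 0.0069]
[0.4852 0.1059 0.0061]
[0.6142 0.3093 0.065 ]
[0.6352 0.1245 0.0681]
(array([0.568 , 0.2104, 0.1139]), array([[-0.4158,  0.3901],
       [ 0.2715,  0.2548],
       [ 0.4093, -0.2988],
       [ 0.0591, -0.696 ],
       [ 0.4048, -1.5923],
       [ 0.0931, -0.2457],
       [ 1.9773,  0.2599],
       [-0.9535,  0.2105]]))
(array([ 0.5901, -0.2482,  0.2095]), array([[-0.7292,  0.1828],
       [-0.1681, -0.372 ],
       [-0.8594, -1.1111],
       [ 0.1569, -0.6039]]))
```

Poses are consistent: station at (0.568, 0.210) with yaw 0.114, clamp at (0.590, -0.248) with yaw 0.21, and heights match the text to within about 6 mm. The handle top is near (0.545, -0.261). I'm moving there with the closing axis along clamp x.

Call:
{"name": "arm_command", "arguments": {"deltas": [[[2.3,-3.4,0.2,0,0,-2.5],[2.3,-3.4,0.2,0,0,-2.5],[2.3,-3.4,0.2,0,0,-2.5],[2.3,-3.4,0.2,0,0,-2.5],[2.3,-3.4,0.2,0,0,-2.5],[2.3,-3.4,0.2,0,0,-2.5],[2.3,-3.4,0.2,0,0,-2.5],[2.3,-3.4,0.2,0,0,-2.5],[2.3,-3.4,0.2,0,0,-2.5],[2.3,-3.4,0.2,0,0,-2.5],[2.3,-3.4,0.2,0,0,-2.5],[2.3,-3.4,0.2,0,0,-2.5]]], "gripper": 1}}

```text
t: 1.15
tool_pos: [0.5035, 0.1455, 0.2426]
orientation: [-1.386, -2.819, -0.0]
force: [0.4, 0.1, 0.5]
opening: 0.0933
gripper_force: 0.0
```

Call:
{"name": "arm_command", "arguments": {"deltas": [[[0.4,-3.9,0,0,0,-2.5],[0.4,-3.9,0,0,0,-2.5],[0.4,-3.9,0,0,0,-2.5],[0.4,-3.9,0,0,0,-2.5],[0.4,-3.9,0,0,0,-2.5],[0.4,-3.9,0,0,0,-2.5],[0.4,-3.9,0,0,0,-2.5],[0.4,-3.9,0,0,0,-2.5],[0.4,-3.9,0,0,0,-2.5],[0.4,-2.0,0,0,0,-2.5],[0,0,0,0,0,0]]]}}

```text
t: 2.07
tool_pos: [0.5423, -0.2278, 0.2417]
orientation: [-1.969, -2.448, 0.002]
force: [0.6, 1.2, 0.7]
opening: 0.0926
gripper_force: 0.0
```

```bash
cat >> h.py <<'E'
def st():
    s=monitor.read_state(); M=R.from_rotvec(s['orientation']).as_matrix()
    print('t %.2f'%s['t'],'tcp',s['tool_pos'].round(4),'yang %.2f'%np.degrees(np.arctan2(M[1,1],M[0,1])),'z',M[:,2].round(4),'F',s['force'].round(1),'op %.4f'%s['opening'],'gf %.1f'%s['gripper_force'])
    return s
E
python3 - <<'E'
from h import *
st(); c=cam('wrist'); im=eyes.read_camera('wrist'); np.save('w1.npy',np.r_[c[0].ravel(),c[1],c[2]]); cv2.imwrite('pics/w1.png',im)
E
```

```text
t 2.07 tcp [ 0.5423 -0.2278  0.2417] yang 12.38 z [-1.1e-03 -8.0e-04 -1.0e+00] F [0.6 1.2 0.7] op 0.0926 gf 0.0
```

View pics/w1.png

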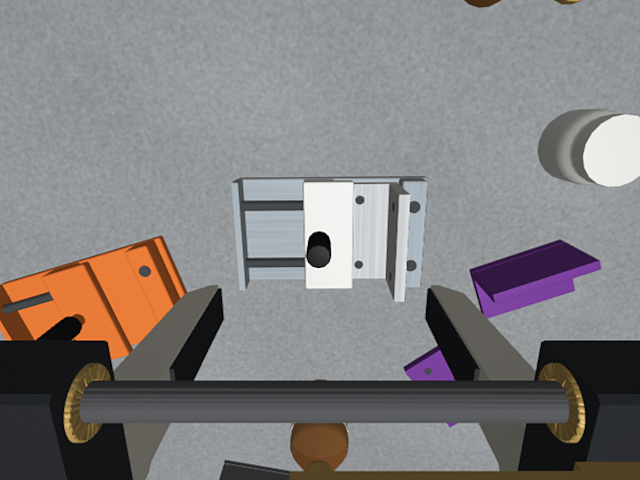

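The wrist view shows the clamp with its handle top at (318,257), the leg top spanning (396,192) to (404,301), and base corners at (427,178) and (423,287). I refine the pose with all three views.

```bash
python3 - <<'E'
from h import *
np.set_printoptions(precision=4,suppress=True)
v=np.load('w1.npy'); cw=(v[:9].reshape(3,3),v[9:12],v[12:])
ct,cs=cam('top'),cam('scene')
a=lambda L:[(385+x/3.333,185+y/3.333) for x,y in L]
c=lambda L:[(225+x/4.301,170+y/4.286) for x,y in L]
mm=1e-3
w=[(cw,np.array([(20,50,75),(20,-50,75),(30,-50,75),(60,55,10),(60,-55,10)])*mm,[(396,192),(393.5,301),(404,301),(427,178),(423,287)])]
cl=[(ct,np.array([(20,50,75),(20,-50,75)])*mm,a([(103,108),(250,75)])),(cs,np.array([(30,50,75),(30,-50,75)])*mm,c([(197,194),(76,131)]))]
print(fit(w,[.5,-.2,.1])); p,r=fit(cl+w,[.5,-.2,.1]); print(p,r)
print('leg top mid tri',tri((cw,(399.5,246.5)),(ct,a([(176,88)])[0]),(cs,c([(138,160)])[0])))
h=tri((cw,(318,257)),(ct,a([(214,185)])[0]),(cs,c([(198,70)])[0])); print('handle',h, onz(cw,(318,257),.088))
d=onz(cw,(318,257),.088)[:2]-p[:2]; cc,s=np.cos(p[2]),np.sin(p[2]); print('clamp fr',cc*d[0]+s*d[1],-s*d[0]+cc*d[1])
E
```

```text
(array([ 0.5914, -0.2512,  0.2328]), array([[ 1.5174,  1.7886],
       [-0.0963,  0.4845],
       [ 0.3211,  0.3261],
       [-0.3814, -2.3426],
       [-2.4432, -8.9269]]))
[ 0.5913 -0.2507  0.2306] [[ 0.317   0.1282]
 [ 0.5993 -1.3508]
 [-1.3327 -1.4941]
 [-0.7457 -0.5244]
 [ 1.6131  1.2123]
 [-0.2495  0.0008]
 [ 0.1712 -0.1361]
 [-0.2839 -2.7498]
 [-2.5795 -9.2717]]
leg top mid tri [ 0.6145 -0.2458  0.0668]
handle [ 0.5449 -0.2611  0.0928] [ 0.545  -0.2631  0.088 ]
clamp fr -0.04786752273192057 -0.0014570873135036511
```

Call:
{"name": "arm_command", "arguments": {"deltas": [[[0.1,-1.7,-1.5,0,0,0],[0.1,-1.7,-3,0,0,0],[0,0,-3.5,0,0,0],[0,0,-3,0,0,0],[0,0,-2,0,0,0],[0,0,-2,0,0,0],[0,0,-2,0,0,0],[0,0,-2,0,0,0],[0,0,-0.4,0,0,0],[0,0,0,0,0,0]]], "gripper": 0.0}}

```text
t: 2.95
tool_pos: [0.5435, -0.2554, 0.0467]
orientation: [-1.956, -2.453, 0.001]
force: [0.2, -0.6, 0.4]
opening: 0.0469
gripper_force: 0.0
```

Call:
{"name": "arm_command", "arguments": {"deltas": [[[0,0,0,0,0,0],[0,0,0,0,0,0],[0,0,0,0,0,0],[0,0,0,0,0,0],[0,0,0,0,0,0]]], "gripper": -1, "squeeze": 20}}

```text
t: 3.37
tool_pos: [0.5453, -0.2581, 0.0501]
orientation: [1.959, 2.454, -0.0]
force: [-3.1, -0.2, 6.3]
opening: 0.0219
gripper_force: 20.0
```

Call:
{"name": "arm_command", "arguments": {"deltas": [[[-0.3,-0.07,0,0,0,0],[-0.45,-0.1,0,0,0,0],[-0.45,-0.1,0,0,0,0],[-0.45,-0.1,0,0,0,0],[-0.45,-0.1,0,0,0,0],[-0.45,-0.1,0,0,0,0],[-0.45,-0.1,0,0,0,0],[-0.45,-0.1,0,0,0,0],[-0.45,-0.1,0,0,0,0],[-0.45,-0.1,0,0,0,0],[-0.45,-0.1,0,0,0,0],[-0.3,-0.07,0,0,0,0]]]}}

```text
t: 4.37
tool_pos: [0.4947, -0.2697, 0.05]
orientation: [1.959, 2.452, 0.001]
force: [5.0, 1.4, 5.8]
opening: 0.0219
gripper_force: 20.0
```

Call:
{"name": "arm_command", "arguments": {"deltas": [[[0,0,0,0,0,0],[0,0,0,0,0,0],[0,0,0,0,0,0]]]}}

```text
t: 4.62
tool_pos: [0.4942, -0.2697, 0.05]
orientation: [1.959, 2.453, -0.0]
force: [0.9, 0.4, 8.9]
opening: 0.0215
gripper_force: 20.0
```

The handle is gripped and the jaw pulled about 52 mm. Now I release, rise and straddle the leg.

Call:
{"name": "arm_command", "arguments": {"deltas": [[[0,0,0,0,0,0],[0,0,0,0,0,0],[0,0,0.5,0,0,0],[0,0,3,0,0,0],[0,0,3.5,0,0,0],[0,0,3,0,0,0],[3,0.6,0,0,0,0.6],[3.1,0.6,0,0,0,0],[3,0.6,0,0,0,0],[3,0.7,0,0,0,0],[0,0,0,0,0,0]]], "gripper": 0.3}}

```text
t: 5.53
tool_pos: [0.618, -0.2418, 0.1472]
orientation: [-1.944, -2.466, -0.002]
force: [0.5, -0.7, -1.3]
opening: 0.0603
gripper_force: 0.0
```

```bash
python3 - <<'E'
from h import *
st(); c=cam('wrist'); im=eyes.read_camera('wrist'); np.save('w2.npy',np.r_[c[0].ravel(),c[1],c[2]]); cv2.imwrite('pics/w2.png',im)
t=eyes.read_camera('top');cv2.imwrite('pics/t2.png',t)
E
```

```text
t 5.53 tcp [ 0.618  -0.2418  0.1472] yang 13.51 z [-2.0e-04  1.5e-03 -1.0e+00] F [ 0.5 -0.7 -1.3] op 0.0603 gf 0.0
```

View pics/w2.png

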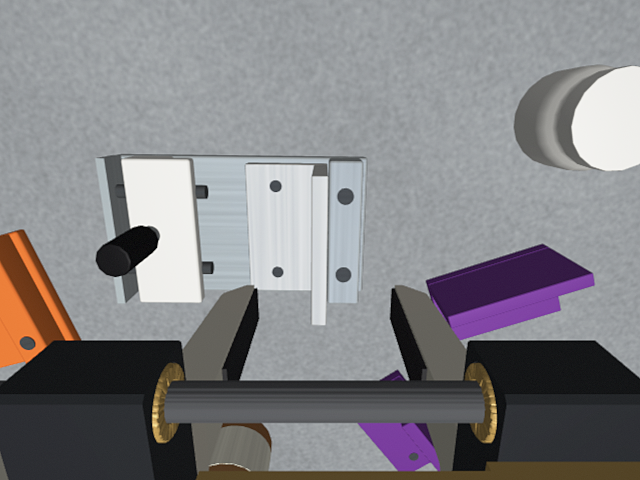

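The jaw is fully open and the leg top lies between (312,175) and (325,325), centred between the fingers in x.

```bash
python3 - <<'E'
from h import *
np.set_printoptions(precision=4,suppress=True)
v=np.load('w2.npy'); c=(v[:9].reshape(3,3),v[9:12],v[12:]); v=np.load('w1.npy'); c1=(v[:9].reshape(3,3),v[9:12],v[12:])
A,B=onz(c,(319.5,175.5),.075),onz(c,(318.5,324.5),.075)
print(A,B,(A+B)/2,np.linalg.norm(A-B),'yaw',np.degrees(np.arctan2(A[1]-B[1],A[0]-B[0]))-90)
print('2 wrist views',tri((c,(319.5,175.5)),(c1,(401,193))),tri((c,(318.5,324.5)),(c1,(399,301))))
E
```

```text
[ 0.6049 -0.1972  0.075 ] [ 0.6272 -0.2943  0.075 ] [ 0.6161 -0.2458  0.075 ] 0.09959785365441522 yaw 12.933531267274148
2 wrist views [ 0.6052 -0.1989  0.0611] [ 0.6269 -0.2931  0.0768]
```

Call:
{"name": "arm_command", "arguments": {"deltas": [[[-0.2,-0.4,-1,0,0,-0.5],[0,0,-3,0,0,0],[0,0,-3,0,0,0],[0,0,-2,0,0,0],[0,0,-1.4,0,0,0],[0,0,0,0,0,0],[0,0,0,0,0,0]]]}}

```text
t: 6.22
tool_pos: [0.6117, -0.2483, 0.0443]
orientation: [-1.959, -2.455, 0.001]
force: [0.0, -0.2, 0.9]
opening: 0.0605
gripper_force: 0.0
```

Call:
{"name": "arm_command", "arguments": {"deltas": [[[0,0,0,0,0,0],[0,0,0,0,0,0],[0,0,0,0,0,0],[0,0,0,0,0,0],[0,0,0,0,0,0],[0,0,0,0,0,0],[0,0,0,0,0,0]]], "gripper": -1, "squeeze": 40}}

```text
t: 6.8
tool_pos: [0.613, -0.2479, 0.0448]
orientation: [1.958, 2.457, 0.0]
force: [0.4, -0.3, -0.2]
opening: 0.0186
gripper_force: 0.0
```

Call:
{"name": "arm_command", "arguments": {"deltas": [[[0,0,0,0,0,0],[0,0,0,0,0,0],[0,0,0,0,0,0],[0,0,0,0,0,0]]]}}

```text
t: 7.13
tool_pos: [0.6132, -0.2479, 0.0448]
orientation: [1.958, 2.456, 0.001]
force: [1.2, 0.1, -0.7]
opening: 0.0099
gripper_force: 40.0
```

Call:
{"name": "arm_command", "arguments": {"deltas": [[[0,0,0.5,0,0,0],[0,0,1,0,0,0],[0,0,1.5,0,0,0],[0,0,2,0,0,0],[0,0,2,0,0,0],[0,0,2,0,0,0],[0,0,2,0,0,0],[0,0,2,0,0,0],[0,0,2,0,0,0],[0,0,2,0,0,0],[0,0,0,0,0,0],[0,0,0,0,0,0]]]}}

```text
t: 8.13
tool_pos: [0.6138, -0.2485, 0.2173]
orientation: [1.956, 2.453, 0.001]
force: [0.5, 0.8, -3.3]
opening: 0.0094
gripper_force: 40.0
```

```bash
python3 - <<'E'
from h import *
st(); c=cam('wrist'); im=eyes.read_camera('wrist'); np.save('w3.npy',np.r_[c[0].ravel(),c[1],c[2]]); cv2.imwrite('pics/w3.png',im)
E
```

```text
t 8.13 tcp [ 0.6138 -0.2485  0.2173] yang 12.88 z [ 0.0038 -0.002  -1.    ] F [ 0.5  0.8 -3.3] op 0.0094 gf 40.0
```

View pics/w3.png

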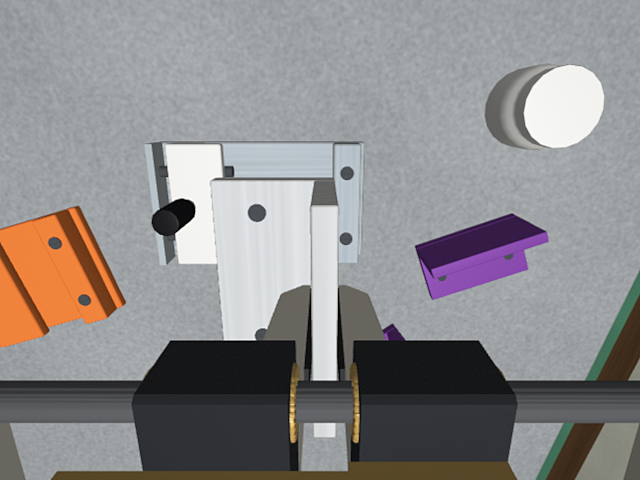

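The bracket is lifted upright and held firmly (opening 9.4 mm, 40 N grip, about 3.5 N weight). Carrying it to the station.

Call:
{"name": "arm_command", "arguments": {"deltas": [[[-0.3,2,0,0,0,-0.5],[-0.3,3.8,0,0,0,-0.5],[-0.3,4,0,0,0,-0.5],[-0.3,4.1,0,0,0,-0.5],[-0.3,4.1,0,0,0,-0.5],[-0.3,4.1,0,0,0,-0.5],[-0.3,4.1,0,0,0,-0.5],[-0.3,4.1,0,0,0,-0.5],[-0.3,4.1,0,0,0,-0.5],[-0.3,4.1,0,0,0,-0.5],[-0.2,4,0,0,0,-0.5],[-0.2,2.5,0,0,0,-0.5]]]}}

```text
t: 9.18
tool_pos: [0.5768, 0.2057, 0.2123]
orientation: [-2.08, -2.35, 0.003]
force: [0.9, 0.6, -2.6]
opening: 0.0098
gripper_force: 40.0
```

Call:
{"name": "arm_command", "arguments": {"deltas": [[[0,1,0,0,0,-0.4],[0,0,0,0,0,0],[0,0,0,0,0,0]]]}}

```text
t: 9.43
tool_pos: [0.5781, 0.2117, 0.2129]
orientation: [-2.09, -2.344, 0.004]
force: [-0.1, -0.2, -3.3]
opening: 0.0096
gripper_force: 40.0
```

```bash
python3 - <<'E'
from h import *
st(); c=cam('wrist'); im=eyes.read_camera('wrist'); np.save('w4.npy',np.r_[c[0].ravel(),c[1],c[2]]); cv2.imwrite('pics/w4.png',im)
E
```

```text
t 9.43 tcp [0.5781 0.2117 0.2129] yang 6.55 z [-0.0025 -0.0014 -1.    ] F [-0.1 -0.2 -3.3] op 0.0096 gf 40.0
```

View pics/w4.png

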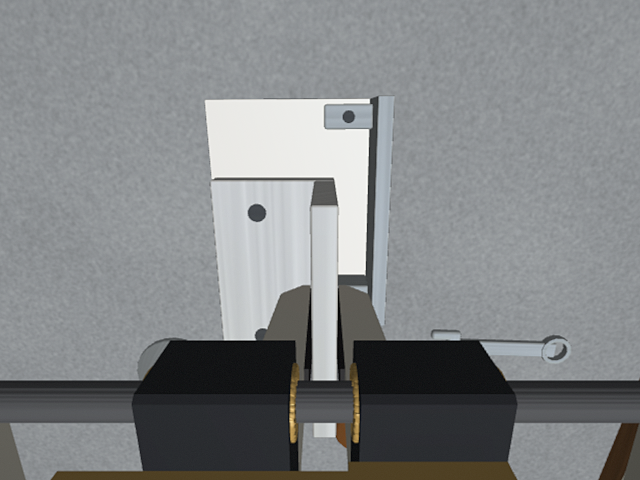

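The wrist view shows the plate's far corner at (205,99), the fence top running from (379,97)/(394,97) to about (386,325), and the bracket parallel to it within a degree or two.

```bash
python3 - <<'E'
from h import *
np.set_printoptions(precision=4,suppress=True)
v=np.load('w4.npy'); c=(v[:9].reshape(3,3),v[9:12],v[12:])
A,B=onz(c,(394,97),.068),onz(c,(386,325),.068)
y=np.arctan2(A[1]-B[1],A[0]-B[0])-np.pi/2; print('fence yaw',np.degrees(y))
ex=np.array([np.cos(y),np.sin(y)]);ey=np.array([-ex[1],ex[0]])
print('from fence', A[:2]-.062*ex-.095*ey,'inner',onz(c,(379,97),.068)[:2]-.05*ex-.095*ey,'from plate',onz(c,(205,99),.008)[:2]+.095*ex-.095*ey)
C=onz(c,(311.5,206),.073-.043+.213);D=onz(c,(314,437),.073-.043+.213);print('leg yaw',np.degrees(np.arctan2(C[1]-D[1],C[0]-D[0]))-90,np.linalg.norm(C-D),(C+D)/2)
g=cv2.imread('pics/w4.png',0)
for r in (120,180,240,300,320): print(r,g[r,360:400].tolist())
E
```

```text
fence yaw 7.397236268120566
from fence [0.5694 0.2079] inner [0.5703 0.2082] from plate [0.57   0.2109]
leg yaw 6.63125282603859 0.09978160394954821 [0.5743 0.2122 0.243 ]
120 [173, 173, 174, 174, 174, 174, 173, 174, 174, 174, 173, 173, 130, 49, 62, 60, 55, 99, 161, 180, 175, 174, 175, 176, 177, 176, 174, 168, 167, 166, 167, 169, 176, 163, 141, 144, 146, 147, 144, 144]
180 [238, 237, 238, 239, 238, 240, 249, 217, 77, 55, 64, 66, 65, 63, 55, 99, 160, 181, 178, 179, 179, 180, 180, 179, 175, 173, 170, 167, 170, 177, 150, 131, 149, 147, 147, 147, 146, 146, 147, 147]
240 [237, 237, 237, 238, 242, 240, 163, 46, 61, 65, 64, 65, 56, 98, 162, 184, 179, 179, 180, 182, 181, 179, 176, 173, 172, 171, 177, 172, 154, 149, 146, 140, 139, 138, 140, 142, 146, 149, 148, 148]
300 [91, 91, 91, 89, 91, 91, 90, 91, 91, 91, 76, 82, 151, 186, 177, 177, 180, 179, 176, 173, 172, 171, 171, 174, 175, 140, 120, 145, 141, 144, 150, 150, 147, 143, 142, 144, 148, 151, 152, 152]
320 [91, 89, 91, 91, 91, 90, 90, 90, 92, 92, 91, 91, 90, 90, 90, 91, 90, 80, 116, 161, 174, 172, 174, 174, 147, 127, 142, 142, 144, 149, 154, 155, 153, 151, 146, 143, 143, 148, 147, 146]
```

Call:
{"name": "arm_command", "arguments": {"deltas": [[[0.3,-0.1,-2,0,0,0.7],[0,0,-3,0,0,0],[0,0,-3,0,0,0],[0,0,-3,0,0,0],[0,0,-2,0,0,0],[0,0,-1.5,0,0,0],[0,0,-1,0,0,0],[0,0,-0.5,0,0,0],[0,0,-0.3,0,0,0],[0,0,-0.3,0,0,0],[0,0,0,0,0,0],[0,0,0,0,0,0]]]}}

```text
t: 10.48
tool_pos: [0.5826, 0.2111, 0.0497]
orientation: [2.077, 2.355, 0.002]
force: [0.1, 1.1, -2.9]
opening: 0.0097
gripper_force: 40.0
```

Call:
{"name": "arm_command", "arguments": {"deltas": [[[0,0,-0.2,0,0,0],[0,0,-0.2,0,0,0],[0,0,-0.2,0,0,0],[0,0,-0.1,0,0,0],[0,0,-0.1,0,0,0],[0,0,0,0,0,0]]]}}

```text
t: 10.98
tool_pos: [0.5824, 0.2113, 0.0427]
orientation: [2.077, 2.356, 0.001]
force: [-6.4, -1.6, 11.8]
opening: 0.0097
gripper_force: 40.0
```

Call:
{"name": "arm_command", "arguments": {"deltas": [[[0,0,0,0,0,0],[0,0,0,0,0,0],[0,0,0,0,0,0],[0,0,0,0,0,0],[0,0,1,0,0,0],[0,0,2,0,0,0],[0,0,3,0,0,0],[0,0,3,0,0,0],[0,0,2,0,0,0],[0,0,0,0,0,0]]], "gripper": -0.44}}

```text
t: 11.82
tool_pos: [0.5852, 0.212, 0.1579]
orientation: [2.074, 2.352, 0.013]
force: [0.6, -1.1, 0.3]
opening: 0.0258
gripper_force: 0.0
```

Call:
{"name": "arm_command", "arguments": {"deltas": [[[-0.4,-0.1,0,0,0,7],[-0.4,-0.1,0,0,0,7],[-0.4,-0.1,0,0,0,7],[-0.4,0,0,0,0,7],[-0.4,0,0,0,0,7],[-0.3,0,0,0,0,7],[0,0,0,0,0,7],[0,0,0,0,0,7],[0,0,0,0,0,7],[0,0,0,0,0,7],[0,0,0,0,0,7],[0,0,0,0,0,7]]], "gripper": -0.14}}

```text
t: 12.82
tool_pos: [0.5586, 0.208, 0.1503]
orientation: [0.042, -3.141, 0.0]
force: [0.7, 0.3, 0.5]
opening: 0.0399
gripper_force: 0.0
```

Call:
{"name": "arm_command", "arguments": {"deltas": [[[0,0,0,0,0,6],[0,0,0,0,0,0],[0,0,0,0,0,0]]]}}

```text
t: 13.07
tool_pos: [0.5586, 0.208, 0.1504]
orientation: [0.191, -3.135, 0.0]
force: [-0.4, -0.2, 0.4]
opening: 0.0398
gripper_force: 0.0
```

```bash
python3 - <<'E'
from h import *
st(); c=cam('wrist'); im=eyes.read_camera('wrist'); np.save('w5.npy',np.r_[c[0].ravel(),c[1],c[2]]); cv2.imwrite('pics/w5.png',im)
E
```

```text
t 13.07 tcp [0.5586 0.208  0.1504] yang 96.99 z [-5.e-04 -1.e-04 -1.e+00] F [-0.4 -0.2  0.4] op 0.0398 gf 0.0
```

View pics/w5.png

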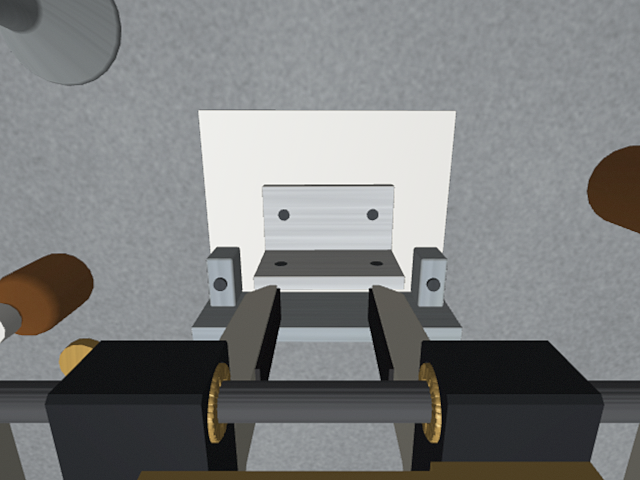

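The bracket stands on the plate between the stop blocks, flat and parallel to the fence: foot edge at (263–394,185), leg top at (254–404,277–291), plate corners at (199,110) and (455,111). I check its pose before pressing.

```bash
python3 - <<'E'
from h import *
np.set_printoptions(precision=4,suppress=True)
v=np.load('w5.npy'); c=(v[:9].reshape(3,3),v[9:12],v[12:]); mm=1e-3
s,r=fit([(c,np.array([(-95,-95,8),(-95,95,8),(50,-95,68),(50,95,68),(62,-95,68),(62,95,68)])*mm,[(199,110),(455,111),(194,327),(461,327),(193,341),(462,341)])],[.57,.21,.12]);print(s,r)
b,r=fit([(c,np.array([(-30,-50,18),(-30,50,18),(20,-50,73),(20,50,73)])*mm,[(263,185),(394,185),(254,277),(404,277)])],[.57,.21,.12]);print(b,r)
d=b[:2]-s[:2];cc,ss=np.cos(s[2]),np.sin(s[2]);print('bracket in station',cc*d[0]+ss*d[1],-ss*d[0]+cc*d[1],np.degrees(b[2]-s[2]))
t=monitor.read_state()['tool_pos'][:2]-b[:2];cc,ss=np.cos(b[2]),np.sin(b[2]);print('tcp in bracket',cc*t[0]+ss*t[1],-ss*t[0]+cc*t[1])
E
```

```text
[0.5685 0.2104 0.1211] [[-0.72   -0.0282]
 [ 1.5154 -0.7828]
 [-2.3731 -0.2469]
 [ 2.1979 -0.0749]
 [ 0.2667  0.8254]
 [-0.5566  0.9893]]
[0.5581 0.21   0.1214] [[-1.0257  1.1868]
 [ 0.911   1.2675]
 [-0.943  -0.897 ]
 [ 1.0484 -0.8224]]
bracket in station -0.010349434086843185 0.0008810397805725009 0.013374203082152912
tcp in bracket 0.0003221140636150097 -0.0020485907740444686
```

Call:
{"name": "arm_command", "arguments": {"deltas": [[[0,0,-2,0,0,0],[0,0,-3,0,0,0],[0,0,-3,0,0,0],[0,0,-2,0,0,0],[0,0,-1.5,0,0,0],[0,0,-0.8,0,0,0],[0,0,-0.3,0,0,0],[0,0,0,0,0,0],[0,0,0,0,0,0],[0,0,0,0,0,0]]]}}

```text
t: 13.95
tool_pos: [0.5601, 0.2084, 0.0263]
orientation: [-0.196, 3.133, 0.001]
force: [0.0, 0.4, -0.3]
opening: 0.0399
gripper_force: 0.0
```

Call:
{"name": "arm_command", "arguments": {"deltas": [[[0,0,-0.3,0,0,0],[0.2,0.02,-0.2,0,0,0],[0.3,0.04,0,0,0,0],[0.3,0.04,0,0,0,0],[0.3,0.04,0,0,0,0],[0.3,0.04,0,0,0,0],[0.3,0.04,0,0,0,0],[0.3,0.04,0,0,0,0],[0.3,0.04,0,0,0,0],[0.3,0.04,0,0,0,0],[0.3,0.04,0,0,0,0],[0.2,0.02,0,0,0,0]]]}}

```text
t: 14.95
tool_pos: [0.5903, 0.2121, 0.0196]
orientation: [-0.197, 3.135, 0.0]
force: [-3.9, -0.0, 3.8]
opening: 0.04
gripper_force: 2.2
```

Call:
{"name": "arm_command", "arguments": {"deltas": [[[0.2,0.025,0,0,0,0],[0.2,0.025,0,0,0,0],[0.2,0.025,0,0,0,0],[0.2,0.025,0,0,0,0],[0,0,0,0,0,0]]]}}

```text
t: 15.37
tool_pos: [0.5983, 0.2131, 0.0196]
orientation: [-0.197, 3.135, 0.0]
force: [-1.4, -0.2, 0.4]
opening: 0.0397
gripper_force: 0.8
```

Call:
{"name": "arm_command", "arguments": {"deltas": [[[0.1,0.012,0,0,0,0],[0.1,0.012,0,0,0,0],[0.1,0.012,0,0,0,0],[0,0,0,0,0,0]]]}}

```text
t: 15.7
tool_pos: [0.5983, 0.2131, 0.0197]
orientation: [0.196, -3.13, 0.001]
force: [-18.5, -3.0, 15.4]
opening: 0.0399
gripper_force: 9.6
```

Contact with the fence is made. I add a little downward push and check.

Call:
{"name": "arm_command", "arguments": {"deltas": [[[0,0,-0.1,0,0,0],[0,0,0,0,0,0],[0,0,0,0,0,0],[0,0,0,0,0,0],[0,0,0,0,0,0],[0,0,0,0,0,0]]]}}

```text
t: 16.2
tool_pos: [0.5983, 0.2131, 0.0188]
orientation: [0.196, -3.13, 0.001]
force: [-19.4, -2.9, 15.6]
opening: 0.0398
gripper_force: 9.7
```

```bash
python3 - <<'E'
from h import *
st(); c=cam('wrist'); im=eyes.read_camera('wrist'); np.save('w6.npy',np.r_[c[0].ravel(),c[1],c[2]])
s=eyes.read_camera('scene'); cv2.imwrite('pics/s6.png',s); cv2.imwrite('pics/w6.png',im); t=eyes.read_camera('top')
z=lambda im,x,y,w,h:cv2.resize(im[y:y+h,x:x+w],(400,300),interpolation=cv2.INTER_CUBIC)
cv2.imwrite('pics/c6.png',np.vstack([np.hstack([z(im,160,60,320,240),z(im,260,150,120,90)]),np.hstack([z(s,328,257,120,90),z(t,170,195,133,100)])]));st()
E
```

```text
t 16.20 tcp [0.5983 0.2131 0.0188] yang 97.16 z [-0.0053 -0.0011 -1.    ] F [-19.4  -2.9  15.6] op 0.0398 gf 9.7
t 16.35 tcp [0.5983 0.2131 0.0188] yang 97.17 z [-0.0052 -0.0011 -1.    ] F [-18.6  -2.9  15. ] op 0.0399 gf 9.7
```

View pics/c6.png

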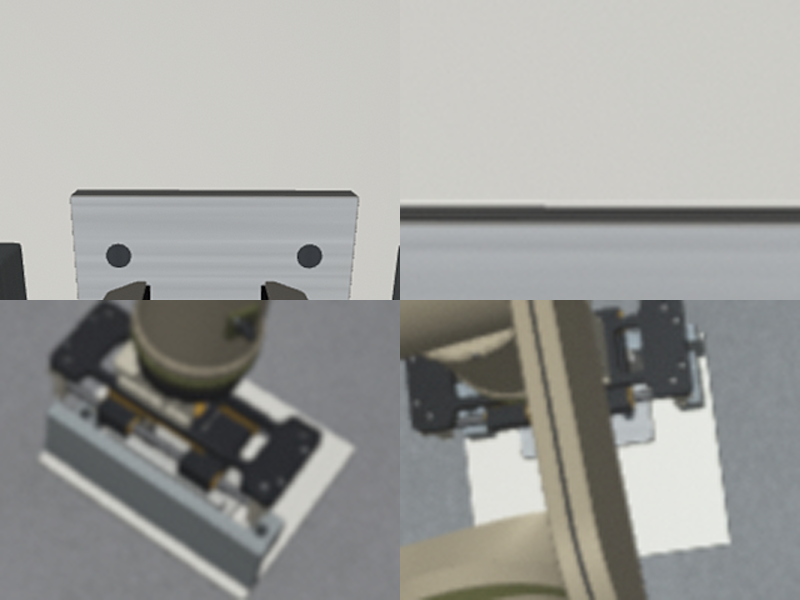

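The bracket is against the fence and centred. Fz didn't rise while the tool sank 1 mm, so the tips are rubbing down the leg and not yet on the foot. Going further down.

Call:
{"name": "arm_command", "arguments": {"deltas": [[[0,0,-0.1,0,0,0],[0,0,-0.1,0,0,0],[0,0,0,0,0,0],[0,0,0,0,0,0],[0,0,0,0,0,0]]]}}

```text
t: 16.77
tool_pos: [0.5983, 0.2132, 0.0183]
orientation: [0.196, -3.13, 0.001]
force: [-25.7, -5.0, 26.0]
opening: 0.04
gripper_force: 17.6
```

Call:
{"name": "arm_command", "arguments": {"deltas": [[[0,0,-0.1,0,0,0],[0,0,-0.1,0,0,0],[0,0,0,0,0,0],[0,0,0,0,0,0],[0,0,0,0,0,0],[0,0,0,0,0,0]]]}}

```text
t: 17.27
tool_pos: [0.5983, 0.2132, 0.0183]
orientation: [0.196, -3.13, 0.002]
force: [-35.3, -7.5, 41.7]
opening: 0.04
gripper_force: 24.2
```

```bash
python3 - <<'E'
from h import *
np.set_printoptions(precision=4,suppress=True)
st(); c=cam('wrist'); im=eyes.read_camera('wrist'); cv2.imwrite('pics/w7.png',im)
g=cv2.cvtColor(im,cv2.COLOR_BGR2GRAY)
for x in (225,260,300,360,400,438): print(x,g[204:226,x].tolist())
for r in (230,260): print(r,g[r,205:228].tolist(),g[r,435:458].tolist())
A,B=onz(c,(217.6,214.4),.018),onz(c,(445.6,214.4),.018); print(A,B,np.linalg.norm(A-B),np.degrees(np.arctan2(B[1]-A[1],B[0]-A[0]))-90)
s=np.array([.569,.2102]);y=.121;d=(A+B)[:2]/2-s;print('foot edge in station (want -10, 0)',np.cos(y)*d[0]+np.sin(y)*d[1],-np.sin(y)*d[0]+np.cos(y)*d[1])
E
```

```text
t 17.27 tcp [0.5983 0.2132 0.0183] yang 97.16 z [-0.0054 -0.0013 -1.    ] F [-35.3  -7.5  41.7] op 0.0400 gf 24.2
225 [204, 204, 204, 203, 204, 205, 215, 167, 90, 67, 72, 62, 102, 146, 172, 178, 175, 172, 169, 167, 168, 173]
260 [204, 204, 205, 206, 204, 206, 210, 191, 109, 62, 69, 67, 96, 142, 170, 176, 173, 172, 170, 166, 167, 171]
300 [204, 205, 204, 204, 204, 205, 211, 191, 110, 64, 69, 68, 91, 136, 167, 175, 171, 170, 168, 165, 166, 169]
360 [204, 203, 204, 204, 204, 204, 205, 219, 130, 60, 68, 70, 77, 135, 162, 171, 172, 170, 169, 166, 168, 170]
400 [204, 203, 202, 203, 203, 203, 206, 218, 130, 62, 69, 73, 73, 131, 159, 173, 173, 170, 170, 169, 169, 171]
438 [202, 202, 202, 202, 203, 203, 205, 215, 131, 60, 70, 73, 68, 128, 155, 171, 173, 172, 172, 172, 171, 173]
230 [204, 204, 205, 206, 205, 203, 204, 205, 205, 206, 209, 188, 165, 170, 171, 172, 172, 173, 172, 172, 172, 172, 172] [171, 171, 171, 171, 172, 172, 171, 171, 173, 171, 158, 179, 206, 203, 202, 202, 201, 202, 203, 202, 203, 202, 201]
260 [204, 204, 205, 204, 205, 204, 206, 204, 203, 204, 204, 205, 208, 189, 158, 166, 172, 172, 171, 170, 171, 171, 171] [172, 172, 172, 172, 174, 172, 174, 162, 172, 199, 204, 202, 202, 202, 202, 202, 202, 202, 201, 201, 202, 202, 201]
[0.5635 0.1614 0.018 ] [0.5513 0.2586 0.018 ] 0.09795265667463153 7.167749019549589
foot edge in station (want -10, 0) -0.011558438248357469 0.001203659573696051
```

The bracket is flat, centred (y about 1 mm), parallel to the fence and flush with it. The push is steady at 36 N toward the fence and 42 N down. Handing in.

```bash
python3 - <<'E'
from h import *
st(); print(ticket.close_job())
E
```

```text
t 17.32 tcp [0.5983 0.2132 0.0183] yang 97.16 z [-0.0053 -0.0013 -1.    ] F [-34.9  -6.9  42.6] op 0.0400 gf 24.2
the job is handed in; nothing more can be done
None
```

The job is handed in with no verdict returned: the jaw was slid open, and the bracket was carried to the station and is held pressed flush against the fence and onto the plate with a steady diagonal push (about 36 N toward the fence, 42 N down).

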